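# Shim the rocking counter shelf level

### The job

The low wooden shelf rocks because its front left leg has lost its rubber foot, and the jam jar standing there presses that corner down. Stand the jar on the worktop, push the thicker of the two wooden shims, thin end first, under the short leg until it is jammed tight, and let go of it; then put the jar back upright over the short leg, so that the loaded shelf stays level. Leave the shelf where it stands and do not upset the tin or the spice jar on it.

Things in the scene. Friction and masses are not known exactly. Their poses are not given: they have to be found in the camera images.
- shelf: Loose counter shelf, 1.3 kg: board 170 (x) x 330 (y) x 20 mm, top at z = 70, on four 22 mm square steel legs at x = +-62, y = +-140. Three have rubber feet 10 mm high; the front left leg (-62, +140) has none. Origin: centre, at sole level of the good feet; z up, -x side nearer the robot. Without the jar it rocks back level onto the three good feet. Only friction holds it in place.
- short_leg (a point): Centre of the underside of the short leg, fixed to the shelf at (-62, 140, 10) mm. Jar on: the shelf is tipped about 0.09 rad onto this leg; jar off: a 10 mm gap opens under it. The leg's sides are parallel to the shelf's x and y; the worktop is free for pushing the shim in from the shelf's left end (towards the shelf's -y).
- jar: Lidded jam jar (pink-red content, pale lid), 61 mm across, 95 mm high, about 0.42 kg, standing on the shelf near the short leg. Origin: centre of its underside, z up.
- shim_thick: The thicker wooden shim, 60 g: a wedge 130 long, 34 wide, rising evenly from 2 mm at the thin end to 21.5 mm at the thick end (10 mm thick 53 mm from the thin end). Lies on its flat sole. Origin: centre of the sole; +x points to the thin end (x = +65), roughly to the robot's right; y across, z up. Self-locking: stays where it is jammed. The push needed rises to about 4 to 6 N as it jams.
- shim_thin: The thinner, smaller wooden shim: 110 long, 26 wide, only 2 to 7 mm thick, so too thin for the gap. Same axes. Not needed; the two lie left of the shelf and may have changed places.
- tin: Small food tin, 57 mm across, 72 mm high, standing on the back of the shelf right of its middle; stays there. Origin: centre of its underside. Behind the shelf a wall cabinet hangs 0.38 m above the worktop, its front about 0.65 m ahead of the robot: keep the arm clear of it.
- spice: Spice jar with a red cap, 45 mm across, 106 mm high, standing at the back right end of the shelf; stays there. Origin: centre of its underside.
Things that resemble listed ones, but are neither listed nor needed, are in the scene too. What is shaped like the jar but blue or turquoise is not meant.

How it is judged (in metres and radians):
On the way, in this order (a step that is already met when the one before it is completed fails the run):
1. the jar stands upright on the worktop and the shelf has rocked back level (height (world z) of jar below 0.012 m and angle between jar's own z axis and vertical below 0.1 rad and angle between shelf's own z axis and vertical below 0.02 rad), for 0.2 s.
2. the thick shim is jammed under the short leg and let go, the jar still on the worktop, the shelf level (height (world z) of jar below 0.012 m and contact force between shim_thick and shelf above 0.8 N and horizontal distance between shim_thick and short_leg below 0.04 m and contact force between shim_thick and the fingers below 0.1 N and angle between shelf's own z axis and vertical below 0.02 rad), for 0.3 s.
At the end, for the whole second after the job is handed in: The jar stands upright on the shelf, its axis within 65 mm of the short leg's centre; so loaded, the shelf is level within 0.02 rad and within 40 mm of where it stood; the thick shim is under the short leg (middle within 40 mm of the leg's centre), bearing over 1 N; all at rest (horizontal distance between jar and short_leg below 0.065 m and z of jar in the frame of shelf between 0.066 and 0.076 m and angle between jar's own z axis and vertical below 0.06 rad and angle between shelf's own z axis and vertical below 0.02 rad and contact force between shim_thick and shelf above 1 N and horizontal distance between shim_thick and short_leg below 0.04 m and distance of shelf from where it was at the start of the episode below 0.04 m and linear speed of each of jar, shelf below 0.01 m/s); the robot touches nothing.
It fails at once if the tin is tipped or leaves the shelf (angle between tin's own z axis and vertical above 0.4 rad or height (world z) of tin below 0.04 m).
It fails at once if the spice jar is tipped or leaves the shelf (angle between spice's own z axis and vertical above 0.4 rad or height (world z) of spice below 0.04 m).
It also fails if it takes over 72 s, if anything falls off the work surface, if the arm or the gripper's body presses on something with over 40 N, if the wrist force passes 120 N, or if a joint passes its speed limit or range.

### The arm

A 7-joint arm with a two-finger parallel gripper is mounted at the origin on a cart in front of the work surface, level with it; the furniture and walls round the work are solid. World frame = base frame: x ahead of the robot, y to its left, z up, the work surface at z = 0. Lengths are in mm, angles in rad, forces in N, time in s.
With the tool pointing down it reaches from about 350 to 900 mm from the base axis. Payload 19.9 kg.
Tool frame: the origin (TCP) lies midway between the tips of the shut fingers; the grasp point (between the pads) lies 19 mm behind it; z points along the fingers, y is the line along which they close (so a half turn about z gives the same grasp; the last joint's range is limited). The gripper opens to 94 mm and grips with 3 to 60 N. Pads are 16 mm wide; open, the fingers measure 119 mm over their backs; the gripper's body (75 mm by 177 mm) begins 78 mm behind the grasp point.
Start: joints at [-1.258, 0.417, -0.01, 1.614, 0.005, 1.111, -0.053], TCP at [216.529, 586.271, 205.425] pointing down, gripper open.
Joint ranges: [-2.81, 2.81], [-0.39, 2.02], [-1.27, 1.25], [0.06, 2.57], [-1.19, 4.33], [0.19, 2], [-2.82, 2.82]. Speed limits (rad/s): [1.89, 1.89, 2.39, 2.39, 3.01, 3.01, 3.01].

### API

Orientations are given as [roll, pitch, yaw] about the fixed x, y, z axes, in that order (R = Rz(yaw) Ry(pitch) Rx(roll)).
In Python, from station import state, read_camera, finish_job gives the robot as it stands. The module is installed in compiled form; this text tells all that it offers.
- The arm moves only by the shell command python3 -m inch 'ROWS' [FORCE]. ROWS is JSON, one flat list of numbers, 7 for each row, row after row: the shift along the tool's x, y, z in m, then the turn, a rotation vector about the tool's x, y, z in degrees, then the finger opening in m, from 0 to 0.094. A call has 1 to 20 rows; each row shifts and turns the commanded pose from where the row before left it, along the tool's axes as they then stand; what a row does not reach is not made up. A row lasts 1/8 s, in which the tool goes at most 62.5 mm and 10.7 degrees, less where a joint would pass 70% of its speed; a pose out of reach is approached as far as the arm can. A call with a gripper value outside its range is refused whole. The fingers move at their own pace and stop on an object; FORCE is the grip in N (left out, the last holds). Time passes only in rows, so rows that do not move let the fingers close. It gives the time, the measured TCP pose, the force, the opening and the grip force at its end, in the units of the state.
- state(): the state, without advancing time (a new reading comes with each control period).
- read_camera(name): name is "side" or "top" or "wrist"; returns a dict with "pixels" (420x560x3 uint8, blue, green, red), "vertical_fov" (degrees; the focal length in pixels is half the picture's height over the tangent of half this angle, whatever the lens; pixels are square), "cx", "cy" (the principal point, pixels), "cam_to_world" (4x4, takes a point from camera to world coordinates). Camera axes: x right, y down, z forward; pixel columns grow to the right and rows downward; lengths in mm; the calibration is good to about 2 mm. A picture is of the moment at which its call begins. There is no depth.
- finish_job(): hands the job in; it is judged then, once.
The state is a dict: "time": time; "joint_positions": joint angles; "joint_vel": joint speeds; "joint_torque": joint torques, N m; "tcp_pos": TCP position; "tcp_rot": TCP orientation; "contact_force": force on the tool from outside, world axes, zero at the start; "moment": the same for the moment, N m; "width": finger opening in mm; "grasp_force": force on a finger pad.
Only numpy, scipy, OpenCV 4.12 (cv2) and the standard library are available. Lean on these libraries where they do the work, as an engineer would, in place of code of your own. Each camera call takes 0.05 s, during which the arm holds its last target. There are 200 camera calls.

## Working session

There is one attempt and no reset: what is moved stays moved. The work goes in short steps, Python scripts to look and compute and a shell command to move; the robot and the scene stay as the last step left them, time stands still between calls to the robot, and variables do not carry over. Pictures are saved under pics/ and viewed, at most 14 in all, crops included, and the job is handed in when it is done.

```bash
mkdir -p pics; cat > h.py <<'E'
import numpy as np, cv2
from station import state, read_camera
def cam(n):
    d=read_camera(n); d['f']=210/np.tan(np.radians(d['vertical_fov'])/2); d['M']=np.array(d['cam_to_world']); d['pixels']=np.ascontiguousarray(d['pixels']); return d
def ray(d,u,v,z):
    M=d['M']; r=M[:3,:3]@np.array([(u-d['cx'])/d['f'],(v-d['cy'])/d['f'],1]); o=M[:3,3]
    return o+r*(z-o[2])/r[2]
def proj(d,p):
    q=np.linalg.inv(d['M'])@np.append(p,1); return d['cx']+d['f']*q[0]/q[2], d['cy']+d['f']*q[1]/q[2]
E
python3 - <<'E'
from h import *
for n in ['top','side']:
    d=cam(n); cv2.imwrite(f'pics/{n}0.png',d['pixels']); print(n,d['f'],d['cx'],d['cy'],d['M'].round(3).tolist())
s=state(); print(s)
E
```

```text
top 486.2577396084972 278.40363918029203 206.7609549519221 [[-0.008, -0.998, 0.068, 404.225], [-1.0, 0.008, 0.0, 78.189], [-0.001, -0.068, -0.998, 1385.728], [0.0, 0.0, 0.0, 1.0]]
side 546.8674105701733 282.3187338152484 201.82217323906065 [[0.997, 0.045, -0.057, 557.054], [0.072, -0.641, 0.764, -974.703], [-0.002, -0.766, -0.643, 949.828], [0.0, 0.0, 0.0, 1.0]]
{'time': 0.1, 'joint_positions': array([-1.25850242,  0.41791693, -0.0103367 ,  1.61407438,  0.00468643,
        1.11067941, -0.05300751]), 'joint_vel': array([ 7.57515564e-05,  5.48420619e-04,  1.83940317e-03, -2.29019914e-03,
        9.47033373e-04,  5.15925074e-04, -1.78397582e-03]), 'joint_torque': array([ 2.07980534e-03, -8.52578974e+01,  6.40835334e-01, -4.26694751e+01,
       -4.89040394e-02,  1.63569715e-02,  4.88925832e-05]), 'tcp_pos': array([216.41419973, 585.99980608, 204.90266862]), 'tcp_rot': array([-3.14054035e+00,  5.75145223e-05,  2.78782386e+00]), 'contact_force': array([-0.27523223, -0.13931134,  0.51028914]), 'moment': array([ 0.00336668, -0.02511709, -0.00165325]), 'grasp_force': 0.0, 'width': 94.06772575563308}
```

View pics/top0.png

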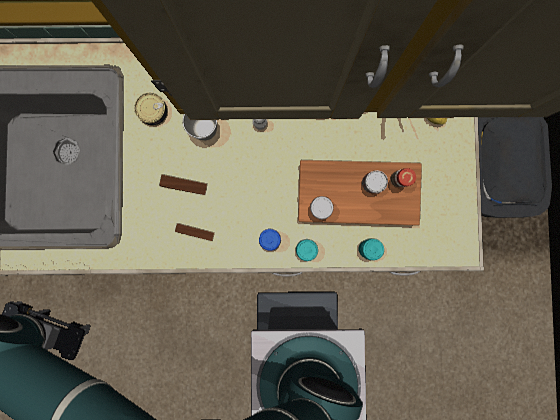

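View pics/side0.png

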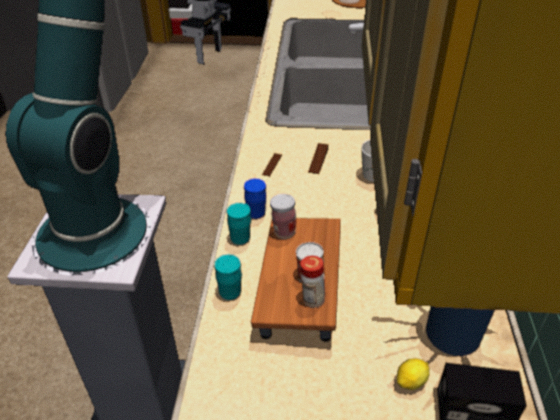

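Candidates for the jar (top view): the pale lid at (321,208), the tin at (375,182), the spice jar at (405,178), blue at (270,240), turquoise at (307,250) and (372,250), and a grey pot at (201,128). In the side view the one with pink content is at (283,216), which matches (321,208). For the shims, (184,185) is about 48 px long, so it's the thick one; (195,232) is about 39 px. I'll check this in one crop.

```bash
python3 - <<'E'
from h import *
d=cam('top'); s=cam('side'); p=d['pixels']
hsv=cv2.cvtColor(p,cv2.COLOR_BGR2HSV)
def big(m,roi):
    k=np.zeros_like(m); x0,y0,x1,y1=roi; k[y0:y1,x0:x1]=m[y0:y1,x0:x1]
    c=cv2.findContours(k,cv2.RETR_EXTERNAL,cv2.CHAIN_APPROX_NONE)[0]; return max(c,key=cv2.contourArea)
dark=((hsv[...,2]<120)&(hsv[...,1]>80)).astype(np.uint8)
for n,roi,z in [('A',(150,165,220,205),8),('B',(165,215,225,250),3)]:
    c=big(dark,roi); r=cv2.minAreaRect(c); b=cv2.boxPoints(r); 
    w=np.array([ray(d,u,v,z)[:2] for u,v in b]); print(n,b.round(1).tolist(),w.round(0).tolist(),'c',ray(d,*r[0],z).round(1), [np.linalg.norm(w[i]-w[i-1]).round(1) for i in range(4)])
wood=((hsv[...,0]<14)&(hsv[...,1]>110)&(hsv[...,2]>90)).astype(np.uint8)
c=big(wood,(285,150,440,235)); r=cv2.minAreaRect(c); b=cv2.boxPoints(r)
w=np.array([ray(d,u,v,69)[:2] for u,v in b]); print('shelf',b.round(1).tolist(),w.round(0).tolist(),w.mean(0))
pale=((hsv[...,1]<50)&(hsv[...,2]>120)).astype(np.uint8)
c=big(pale,(300,190,345,225)); (u,v),rr=cv2.minEnclosingCircle(c); print('jar lid',u,v,rr,ray(d,u,v,160))
c=big(pale,(360,165,392,200)); (u,v),rr=cv2.minEnclosingCircle(c); print('tin',u,v,rr,ray(d,u,v,140))
for q in [(270,240),(307,250),(372,250)]: print(ray(d,*q,95).round(0))
a=cv2.resize(s['pixels'][140:340,200:360],None,fx=2.5,fy=2.5,interpolation=3)
t=cv2.resize(p[150:275,150:250],(400,500),interpolation=3)
cv2.imwrite('pics/crop.png',np.hstack([a,t]))
E
```

```text
A [[158.60000610351562, 186.0], [161.1999969482422, 173.8000030517578], [206.89999389648438, 183.5], [204.39999389648438, 195.6999969482422]] [[560.0, 419.0], [595.0, 412.0], [566.0, 281.0], [531.0, 289.0]] c [562.7 350.4   8. ] [np.float64(133.7), np.float64(35.6), np.float64(133.9), np.float64(35.5)]
B [[174.39999389648438, 231.39999389648438], [176.5, 222.89999389648438], [213.89999389648438, 232.1999969482422], [211.8000030517578, 240.6999969482422]] [[430.0, 374.0], [454.0, 369.0], [427.0, 262.0], [403.0, 268.0]] c [428.6 318.2   3. ] [np.float64(109.8), np.float64(24.7), np.float64(109.9), np.float64(24.7)]
shelf [[297.79998779296875, 221.5], [299.6000061035156, 159.3000030517578], [421.20001220703125, 162.89999389648438], [419.3999938964844, 225.10000610351562]] [[453.0, 26.0], [623.0, 19.0], [610.0, -312.0], [441.0, -303.0]] [ 531.59562455 -142.3934415 ]
jar lid 321.64239501953125 207.0629119873047 11.08223819732666 [485.59666679 -30.84025066 160.        ]
tin 376.28057861328125 181.0179901123047 11.041543006896973 [ 552.99985914 -174.35015872  140.        ]
[404. 101.  95.]
[376.   4.  95.]
[ 375. -168.   95.]
```

View pics/crop.png

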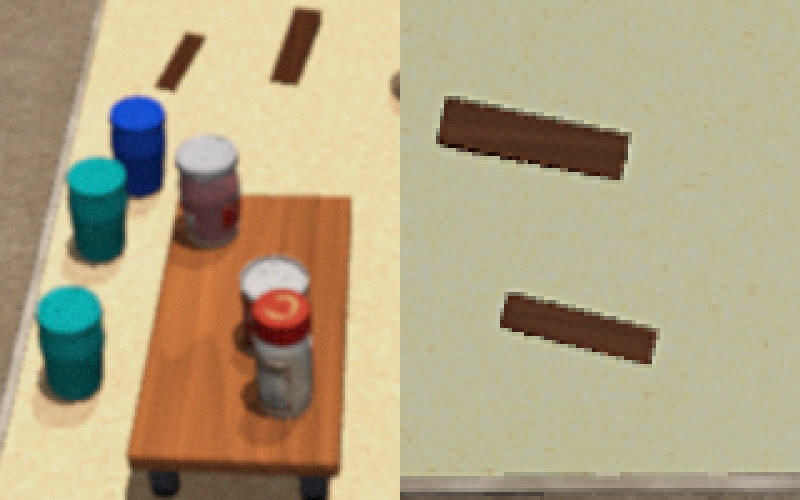

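The crop shows the pink jar with the pale lid on the shelf's front left corner. The thick shim is the larger one, about 134 mm long, centred at (563,350) mm. Next I'll move over the jar.

```bash
cat >> h.py <<'E'
from scipy.spatial.transform import Rotation as Ro
def go(x,y,z,yaw=None):
    s=state(); R=Ro.from_euler('xyz',s['tcp_rot']); d=R.inv().apply(np.array([x,y,z])-s['tcp_pos'])
    print('t',round(s['time'],2),'pos',s['tcp_pos'].round(1),'rot',s['tcp_rot'].round(3),'w',round(s['width'],1),'g',round(s['grasp_force'],1),'F',s['contact_force'].round(1))
    rv=None
    if yaw is not None: rv=np.degrees((R.inv()*Ro.from_euler('xyz',[np.pi,0,yaw])).as_rotvec()).round(1)
    print('shift mm',d.round(1),'turn',rv)
E
python3 -m inch '[-0.0235,-0.0243,0,0,0,0,0.094,-0.0235,-0.0243,0,0,0,0,0.094,-0.0235,-0.0243,0,0,0,0,0.094,-0.0235,-0.0243,0,0,0,0,0.094,-0.0235,-0.0243,0,0,0,0,0.094,-0.0235,-0.0243,0,0,0,0,0.094,-0.0235,-0.0243,0,0,0,0,0.094,-0.0235,-0.0243,0,0,0,0,0.094,-0.0235,-0.0243,0,0,0,0,0.094,-0.0235,-0.0243,0,0,0,0,0.094,-0.0235,-0.0243,0,0,0,0,0.094,-0.0235,-0.0243,0,0,0,0,0.094,-0.0235,-0.0243,0,0,0,0,0.094,-0.0235,-0.0243,0,0,0,0,0.094,-0.0235,-0.0243,0,0,0,0,0.094,-0.0235,-0.0243,0,0,0,0,0.094,-0.0235,-0.0243,0,0,0,0,0.094,-0.0235,-0.0243,0,0,0,0,0.094,-0.0235,-0.0243,0,0,0,0,0.094,-0.0235,-0.0243,0,0,0,0,0.094]'
python3 -c "
from h import *
go(489,-32,98,2.687)
d=cam('wrist');cv2.imwrite('pics/w1.png',d['pixels']);print(d['M'].round(2).tolist(), proj(d,[485.6,-30.8,157]), proj(d,[475,0,60]))"
```

```text
time: 2.7
tcp_pos: [489.4, -33.4, 205.5]
tcp_rot: [3.142, 0.0, 2.788]
contact_force: [-0.2, 0.0, -0.6]
width: 93.8
grasp_force: 0.0
t 2.7 pos [489.4 -33.4 205.5] rot [3.142 0.    2.788] w 93.8 g 0.0 F [-0.2  0.  -0.6]
shift mm [  0.8   1.2 107.5] turn [0.  0.  5.8]
[[0.35, 0.9, 0.25, 415.67], [0.94, -0.33, -0.09, -6.64], [0.0, 0.27, -0.96, 384.34], [0.0, 0.0, 0.0, 1.0]] (np.float64(282.61032631178045), np.float64(224.74251519203216)) (np.float64(305.8170616438855), np.float64(178.1227068912288))
```

View pics/w1.png

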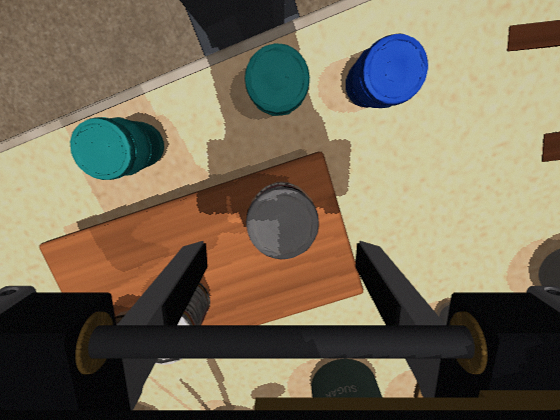

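The wrist view shows the jar lid at (283,222), predicted at (283,225) and centred between the fingers. I'll descend and grip.

```bash
python3 -m inch '[0.001,0.001,0.015,0,0,1,0.094,0,0,0.015,0,0,1,0.094,0,0,0.015,0,0,1,0.094,0,0,0.015,0,0,1,0.094,0,0,0.015,0,0,1,0.094,0,0,0.015,0,0,0.8,0.094,0,0,0.012,0,0,0,0.094,0,0,0.005,0,0,0,0.094,0,0,0,0,0,0,0.05,0,0,0,0,0,0,0.05,0,0,0,0,0,0,0.05,0,0,0,0,0,0,0.05,0,0,0,0,0,0,0.05,0,0,0,0,0,0,0.05,0,0,0,0,0,0,0.05]' 20
python3 -c "
from h import *
go(500,235,170,2.687)"
```

```text
time: 4.62
tcp_pos: [488.5, -31.3, 98.6]
tcp_rot: [-3.142, 0.0, 2.686]
contact_force: [-1.0, -0.8, 4.6]
width: 57.6
grasp_force: 20.0
t 4.62 pos [488.5 -31.3  98.6] rot [-3.142  0.     2.686] w 57.6 g 20.0 F [-1.  -0.8  4.6]
shift mm [106.7 244.2 -71.4] turn [-0.  0. -0.]
```

```bash
python3 -m inch '[0,0,-0.005,0,0,0,0.05,0,0,-0.008,0,0,0,0.05,0,0,-0.008,0,0,0,0.05,0,0,-0.01,0,0,0,0.05,0,0,-0.015,0,0,0,0.05,0,0,-0.015,0,0,0,0.05,0,0,-0.01,0,0,0,0.05,0.008,0.018,0,0,0,0,0.05,0.011,0.025,0,0,0,0,0.05,0.011,0.025,0,0,0,0,0.05,0.011,0.025,0,0,0,0,0.05,0.011,0.025,0,0,0,0,0.05,0.011,0.025,0,0,0,0,0.05,0.011,0.025,0,0,0,0,0.05,0.011,0.025,0,0,0,0,0.05,0.011,0.025,0,0,0,0,0.05,0.011,0.025,0,0,0,0,0.05,0,0,0,0,0,0,0.05,0,0,0,0,0,0,0.05]'
python3 -c "
from h import *
go(500,235,40,2.687)
d=cam('side'); p=d['pixels']; u,v=map(int,proj(d,[500,235,180])); print(u,v)
a=p[max(0,v-60):v+260,max(0,u-140):u+140]
cv2.imwrite('pics/s2.png',cv2.resize(a,None,fx=1.8,fy=1.8,interpolation=3))"
```

```text
time: 7.0
tcp_pos: [499.1, 233.6, 169.6]
tcp_rot: [-3.141, 0.0, 2.686]
contact_force: [-0.3, 0.6, -4.4]
width: 57.4
grasp_force: 20.0
t 7.0 pos [499.1 233.6 169.6] rot [-3.141  0.     2.686] w 57.4 g 20.0 F [-0.3  0.6 -4.4]
shift mm [-1.000e-01  1.700e+00  1.296e+02] turn [-0.  0. -0.]
294 129
```

View pics/s2.png

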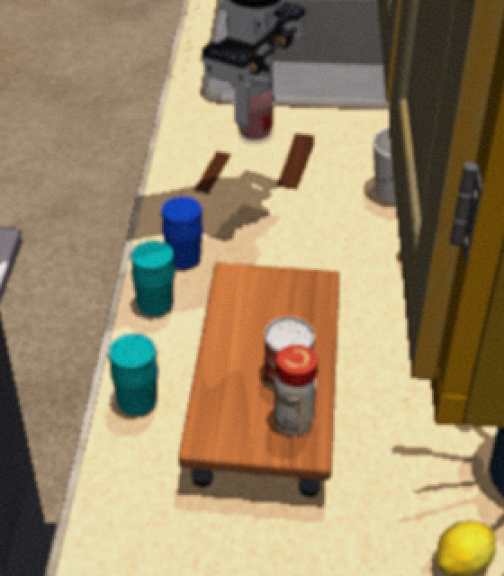

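The jar hangs clear and the shelf is level. I'll correct the lean by 5° and lower it.

```bash
python3 -m inch '[0,0.001,0.02,0,0,0,0.05,0,0,0.02,0,0,0,0.05,0,0,0.02,0,0,0,0.05,0,0,0.02,0,0,0,0.05,0,0,0.02,0,0,0,0.05,0,0,0.012,0,0,0,0.05,0,0,0.005,0,2.5,0,0.05,0,0,0.004,0,2.5,0,0.05,0,0,0.003,0,0,0,0.05,0,0,0,0,0,0,0.05]'
python3 -c "
from h import *
go(500,235,35,2.687)"
```

```text
time: 8.3
tcp_pos: [499.0, 235.0, 45.4]
tcp_rot: [-3.141, -0.086, 2.686]
contact_force: [-0.1, 0.3, -4.4]
width: 57.5
grasp_force: 20.0
t 8.3 pos [499.  235.   45.4] rot [-3.141 -0.086  2.686] w 57.5 g 20.0 F [-0.1  0.3 -4.4]
shift mm [-1.8  0.4 10.3] turn [-0. -5. -0.]
```

```bash
python3 -m inch '[0,0,0.003,0,0,0,0.05,0,0,0.003,0,0,0,0.05,0,0,0.002,0,0,0,0.05,0,0,0.001,0,0,0,0.05,0,0,0,0,0,0,0.05]'
python3 -c "
from h import *
go(500,235,36,2.687)"
```

```text
time: 8.93
tcp_pos: [498.5, 235.5, 36.5]
tcp_rot: [-3.141, -0.087, 2.687]
contact_force: [-0.9, -0.0, -4.3]
width: 57.5
grasp_force: 20.0
t 8.93 pos [498.5 235.5  36.5] rot [-3.141 -0.087  2.687] w 57.5 g 20.0 F [-0.9 -0.  -4.3]
shift mm [-1.6  0.2  0.3] turn [-0. -5. -0.]
```

```bash
python3 -m inch '[0,0,0.001,0,0,0,0.05,0,0,0.001,0,0,0,0.05,0,0,0,0,0,0,0.05]'
python3 -m inch '[0,0,0.001,0,0,0,0.05,0,0,0,0,0,0,0.05]'
```

```text
time: 9.3
tcp_pos: [498.8, 235.4, 35.5]
tcp_rot: [3.141, -0.087, 2.686]
contact_force: [-3.1, -4.4, 14.3]
width: 57.6
grasp_force: 20.0
time: 9.55
tcp_pos: [499.0, 235.2, 35.0]
tcp_rot: [3.141, -0.087, 2.686]
contact_force: [-6.4, -6.5, 24.2]
width: 57.4
grasp_force: 20.0
```

```bash
python3 -m inch '[0,0,-0.002,0,0,0,0.05,0,0,0,0,0,0,0.07,0,0,0,0,0,0,0.094,0,0,0,0,0,0,0.094,0,0,0,0,0,0,0.094,0,0,-0.002,0,-2.5,0,0.094,0,0,-0.003,0,-2.5,0,0.094,0,0,-0.01,0,0,0,0.094,0,0,-0.02,0,0,0,0.094,0,0,-0.025,0,0,0,0.094,0,0,-0.025,0,0,0,0.094,0,0,-0.025,0,0,0,0.094,0,0,-0.02,0,0,0,0.094]'
python3 -c "
from h import *
go(573,397,170,1.353)
d=cam('side'); p=d['pixels']; u,v=map(int,proj(d,[500,235,50])); print(u,v)
a=p[v-90:v+90,u-120:u+120]
c=cam('top')['pixels'][140:260,140:300]
cv2.imwrite('pics/s3.png',np.hstack([cv2.resize(a,(400,300),interpolation=3),cv2.resize(c,(400,300),interpolation=3)]))"
```

```text
time: 11.18
tcp_pos: [499.0, 235.2, 167.2]
tcp_rot: [3.141, -0.0, 2.686]
contact_force: [-0.4, -0.9, 0.4]
width: 93.7
grasp_force: 0.0
t 11.18 pos [499.  235.2 167.2] rot [ 3.141 -0.     2.686] w 93.7 g 0.0 F [-0.4 -0.9  0.4]
shift mm [  4.8 177.8  -2.6] turn [ 0.  -0.  76.4]
294 169
```

View pics/s3.png

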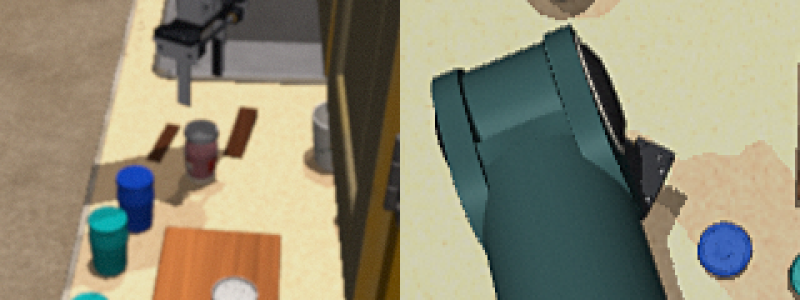

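The jar stands upright on the worktop and the fingers are clear of it. Next I'll move over the shim's thick end.

```bash
python3 -m inch '[0,0.022,0,0,0,0,0.06,0.001,0.022,0,0,0,0,0.06,0.001,0.022,0,0,0,0,0.06,0.001,0.022,0,0,0,0,0.06,0.001,0.022,0,0,0,0,0.06,0,0.022,0,0,0,0,0.06,0,0.022,0,0,0,0,0.06,0,0.022,0,0,0,0,0.06,0,0,0,0,0,8.5,0.06,0,0,0,0,0,8.5,0.06,0,0,0,0,0,8.5,0.06,0,0,0,0,0,8.5,0.06,0,0,0,0,0,8.5,0.06,0,0,0,0,0,8.5,0.06,0,0,0,0,0,8.5,0.06,0,0,0,0,0,8.5,0.06,0,0,0,0,0,8.4,0.06,0,0,0,0,0,0,0.06]'
python3 -c "
from h import *
go(573,397,70,1.353)
d=cam('wrist');cv2.imwrite('pics/w4.png',d['pixels'])
for q in [(577,416,10),(548,285,1),(573,397,19)]: print(proj(d,q))
s=cam('side'); hsv=cv2.cvtColor(d['pixels'],cv2.COLOR_BGR2HSV)
m=((hsv[...,0]<16)&(hsv[...,1]>90)&(hsv[...,2]<130)&(hsv[...,2]>25)).astype(np.uint8)
for c in cv2.findContours(m,0,2)[0]:
    if cv2.contourArea(c)>800: print(cv2.contourArea(c),cv2.boxPoints(cv2.minAreaRect(c)).round(0).tolist())
"
```

```text
time: 13.52
tcp_pos: [572.3, 395.1, 164.8]
tcp_rot: [-3.141, 0.001, 1.354]
contact_force: [-0.4, 0.1, 0.2]
width: 60.1
grasp_force: 0.0
t 13.53 pos [572.3 395.1 164.8] rot [-3.141e+00  1.000e-03  1.354e+00] w 60.1 g 0.0 F [-0.4  0.1  0.2]
shift mm [ 2.1  0.3 94.8] turn [-0.   0.1  0.1]
(np.float64(281.3455410992302), np.float64(179.50824435086986))
(np.float64(281.0621873801259), np.float64(285.34029890569025))
(np.float64(281.48232250689006), np.float64(198.64189432099542))
1109.0 [[162.0, 238.0], [191.0, 237.0], [194.0, 306.0], [165.0, 307.0]]
2835.0 [[259.0, 181.0], [298.0, 181.0], [298.0, 284.0], [259.0, 284.0]]
```

View pics/w4.png

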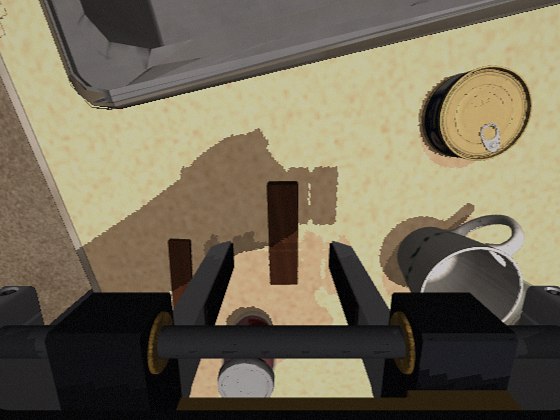

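The thick shim lies between the fingers, x 267–298, thick end at row 181. It's aligned, so I'll descend and grip.

```bash
python3 -m inch '[0.001,0,0.02,0,0,0,0.06,0.001,0,0.02,0,0,0,0.06,0,0,0.02,0,0,0,0.06,0,0,0.02,0,0,0,0.06,0,0,0.02,0,0,0,0.06,0,0,0.02,0,0,0,0.06,0,0,0.02,0,0,0,0.06,0,0,0.012,0,0,0,0.06,0,0,0.006,0,0,0,0.06,0,0,0,0,0,0,0.06,0,0,0,0,0,0,0.02,0,0,0,0,0,0,0.02,0,0,0,0,0,0,0.02,0,0,0,0,0,0,0.02,0,0,0,0,0,0,0.02]' 25
python3 -c "
from h import *
go(573,397,150,1.353)"
```

```text
time: 15.5
tcp_pos: [573.0, 397.4, 7.8]
tcp_rot: [3.141, -0.0, 1.353]
contact_force: [-0.9, 0.2, 5.4]
width: 34.0
grasp_force: 24.8
t 15.5 pos [573.  397.4   7.8] rot [ 3.141 -0.     1.353] w 34.0 g 24.8 F [-0.9  0.2  5.4]
shift mm [-3.000e-01  1.000e-01 -1.422e+02] turn [ 0. -0.  0.]
```

```bash
python3 -m inch '[0,0,-0.01,0,0,0,0.02,0,0,-0.015,0,0,0,0.02,0,0,-0.02,0,0,0,0.02,0,0,-0.02,0,0,0,0.02,0,0,-0.02,0,0,0,0.02,0,0,-0.02,0,0,0,0.02,0,0,-0.02,0,0,0,0.02,0,0,0,0,0,0,0.02]'
python3 - <<'E'
from h import *
d=cam('top'); hsv=cv2.cvtColor(d['pixels'],cv2.COLOR_BGR2HSV)
wood=((hsv[...,0]<14)&(hsv[...,1]>110)&(hsv[...,2]>90)).astype(np.uint8)
k=np.zeros_like(wood); k[150:235,285:440]=wood[150:235,285:440]
c=max(cv2.findContours(k,0,1)[0],key=cv2.contourArea); b=cv2.boxPoints(cv2.minAreaRect(c))
w=np.array([ray(d,u,v,70)[:2] for u,v in b]); print(w.round(1).tolist(),w.mean(0))
i=np.argsort(w[:,1]); l=w[i[2:]].mean(0)-w[i[:2]].mean(0); yaw=np.arctan2(-l[0],l[1]); R=np.array([[np.cos(yaw),-np.sin(yaw)],[np.sin(yaw),np.cos(yaw)]])
leg=w.mean(0)+R@[-62,140]; print('yaw',yaw,'leg',leg)
g=leg+R@[0,95+48]; print('grip goal',g); go(*g,130,np.pi/2+yaw)
E
```

```text
time: 16.5
tcp_pos: [573.5, 397.7, 134.4]
tcp_rot: [3.14, -0.002, 1.353]
contact_force: [0.6, -0.6, -1.0]
width: 33.8
grasp_force: 24.9
[[457.6, 23.7], [626.7, 16.6], [613.8, -314.0], [444.9, -304.1]] [ 535.73642939 -144.45400625]
yaw -0.038835893875116004 leg [479.21883708  -2.15234864]
grip goal [484.77097401 140.73982671]
t 16.55 pos [573.  397.4 133.1] rot [ 3.141e+00 -1.000e-03  1.353e+00] w 33.5 g 24.9 F [-0.8 -0.4 -0.6]
shift mm [-269.7  -30.7    2.9] turn [  0.   -0.  -10.2]
```

```bash
python3 -m inch '[-0.025,-0.003,0,0,0,0,0.02,-0.025,-0.003,0,0,0,0,0.02,-0.025,-0.003,0,0,0,0,0.02,-0.025,-0.003,0,0,0,0,0.02,-0.025,-0.003,0,0,0,0,0.02,-0.025,-0.003,0,0,0,0,0.02,-0.025,-0.003,0,0,0,0,0.02,-0.025,-0.003,0,0,0,0,0.02,-0.025,-0.003,0,0,0,0,0.02,-0.025,-0.003,0,0,0,0,0.02,0,0,0,0,0,-5.1,0.02,0,0,0,0,0,-5.1,0.02,0,0,0,0,0,0,0.02]'
python3 - <<'E'
from h import *
go(485.5,161,9,1.532)
d=cam('wrist');cv2.imwrite('pics/w5.png',d['pixels'])
for q in [(457.6,23.7,70),(626.7,16.6,70),(479,-2,70)]: print(proj(d,q))
E
```

```text
time: 18.18
tcp_pos: [489.4, 159.2, 132.3]
tcp_rot: [-3.141, 0.0, 1.531]
contact_force: [-0.7, -0.0, -0.5]
width: 33.7
grasp_force: 24.9
t 18.18 pos [489.4 159.2 132.3] rot [-3.141  0.     1.531] w 33.7 g 24.9 F [-0.7 -0.  -0.5]
shift mm [  1.7  -3.9 123.3] turn [-0.   0.  -0.1]
(np.float64(253.16646861510242), np.float64(362.0243827966113))
(np.float64(432.36987956087705), np.float64(362.59752410810506))
(np.float64(276.95824521891046), np.float64(383.43166474809664))
```

View pics/w5.png

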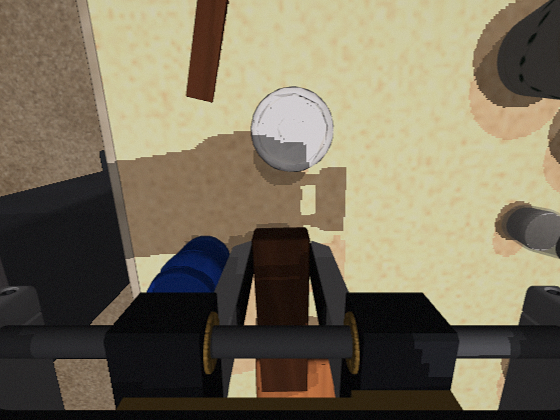

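The shim is held straight. The jar (292,128) and the blue one (190,265) are clear of the fingers. I'll lower it.

```bash
python3 -m inch '[0.001,-0.002,0.02,0,0,0,0.02,0.001,-0.002,0.02,0,0,0,0.02,0,0,0.02,0,0,0,0.02,0,0,0.02,0,0,0,0.02,0,0,0.02,0,0,0,0.02,0,0,0.012,0,0,0,0.02,0,0,0.008,0,0,0,0.02,0,0,0.003,0,0,0,0.02,0,0,0,0,0,0,0.02]'
python3 - <<'E'
from h import *
go(485.5,161,8,1.532)
E
```

```text
time: 19.35
tcp_pos: [485.8, 161.8, 9.7]
tcp_rot: [3.141, -0.0, 1.531]
contact_force: [0.6, 0.0, 0.9]
width: 33.5
grasp_force: 24.9
t 19.35 pos [485.8 161.8   9.7] rot [ 3.141 -0.     1.531] w 33.5 g 24.9 F [0.6 0.  0.9]
shift mm [-0.8 -0.3  1.7] turn [ 0.  -0.  -0.1]
```

```bash
python3 -m inch '[0,0,0.0015,0,0,0,0.02,-0.01,0,0,0,0,0,0.02,-0.01,0,0,0,0,0,0.02,-0.01,0,0,0,0,0,0.02,-0.01,0,0,0,0,0,0.02,-0.01,0,0,0,0,0,0.02,-0.01,0,0,0,0,0,0.02,-0.01,0,0,0,0,0,0.02,-0.005,0,0,0,0,0,0.02,0,0,0,0,0,0,0.02]'
python3 - <<'E'
from h import *
go(482,69,8,1.532)
d=cam('side'); p=d['pixels']; u,v=map(int,proj(d,[480,20,40])); print(u,v)
cv2.imwrite('pics/s6.png',cv2.resize(p[v-90:v+70,u-100:u+100],None,fx=3.5,fy=3.5,interpolation=3))
E
```

```text
time: 20.6
tcp_pos: [482.7, 86.6, 8.0]
tcp_rot: [3.142, 0.0, 1.531]
contact_force: [0.3, 0.6, -1.1]
width: 33.9
grasp_force: 24.9
t 20.6 pos [482.7  86.6   8. ] rot [3.142 0.    1.531] w 33.9 g 24.9 F [ 0.3  0.6 -1.1]
shift mm [-17.6  -0.    0. ] turn [ 0.   0.  -0.1]
281 224
```

View pics/s6.png

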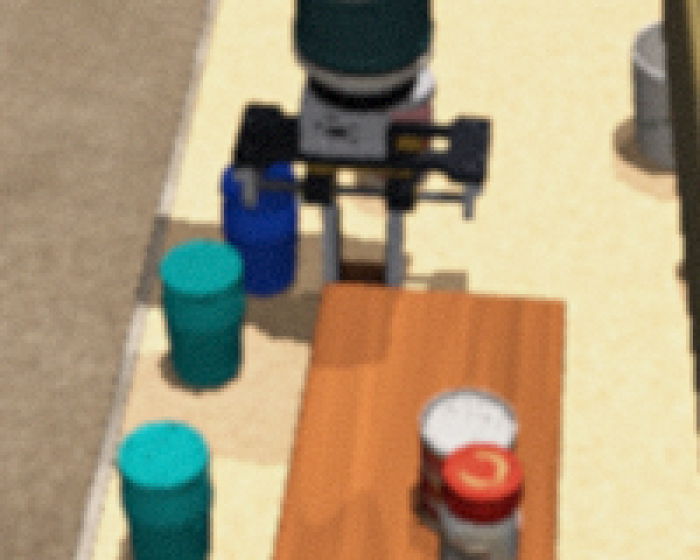

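The shim slides in under the shelf's left end, at (360,270) in the crop, and the gripper body clears the blue jar. Now for the jamming push, watching the force.

```bash
python3 -m inch '[-0.004,0,0,0,0,0,0.02,-0.004,0,0,0,0,0,0.02,0,0,0,0,0,0,0.02]'
python3 -m inch '[-0.003,0,0,0,0,0,0.02,0,0,0,0,0,0,0.02]'
python3 -m inch '[-0.003,0,0,0,0,0,0.02,0,0,0,0,0,0,0.02]'
```

```text
time: 21.02
tcp_pos: [482.4, 78.5, 8.0]
tcp_rot: [3.142, 0.0, 1.531]
contact_force: [0.5, 0.1, -1.3]
width: 34.1
grasp_force: 24.9
time: 21.28
tcp_pos: [482.3, 75.6, 8.0]
tcp_rot: [3.142, 0.0, 1.531]
contact_force: [0.9, 0.1, -1.9]
width: 33.7
grasp_force: 24.9
time: 21.52
tcp_pos: [482.1, 72.6, 8.0]
tcp_rot: [3.142, 0.0, 1.531]
contact_force: [0.0, 0.2, -0.5]
width: 33.9
grasp_force: 24.9
```

```bash
python3 -m inch '[-0.002,0,0,0,0,0,0.02,0,0,0,0,0,0,0.02]'
python3 -m inch '[-0.002,0,0,0,0,0,0.02,0,0,0,0,0,0,0.02]'
python3 -m inch '[-0.002,0,0,0,0,0,0.02,0,0,0,0,0,0,0.02]'
```

```text
time: 21.78
tcp_pos: [482.1, 70.7, 8.0]
tcp_rot: [3.142, 0.0, 1.531]
contact_force: [-0.3, 0.3, -1.1]
width: 33.7
grasp_force: 24.9
time: 22.02
tcp_pos: [482.0, 68.8, 8.0]
tcp_rot: [-3.142, 0.0, 1.531]
contact_force: [-0.3, 1.0, -1.5]
width: 33.7
grasp_force: 24.9
time: 22.28
tcp_pos: [481.7, 67.3, 7.9]
tcp_rot: [-3.141, -0.0, 1.532]
contact_force: [-1.1, 5.0, -3.8]
width: 33.7
grasp_force: 24.9
```

```bash
python3 -m inch '[-0.001,0,0,0,0,0,0.02,0,0,0,0,0,0,0.02]'
python3 -m inch '[-0.001,0,0,0,0,0,0.02,0,0,0,0,0,0,0.02]'
```

```text
time: 22.52
tcp_pos: [481.7, 66.4, 8.0]
tcp_rot: [-3.141, -0.001, 1.532]
contact_force: [0.1, 6.3, -2.1]
width: 33.8
grasp_force: 24.8
time: 22.78
tcp_pos: [481.5, 65.4, 7.9]
tcp_rot: [-3.141, -0.001, 1.532]
contact_force: [-1.7, 6.2, -2.1]
width: 33.7
grasp_force: 24.8
```

```bash
python3 -m inch '[0,0,0,0,0,0,0.05,0,0,0,0,0,0,0.05,0,0,0,0,0,0,0.05,0,0,0,0,0,0,0.05,0,0,-0.01,0,0,0,0.05,0,0,-0.02,0,0,0,0.05,0,0,-0.02,0,0,0,0.05,0,0,-0.02,0,0,0,0.05,0,0,-0.02,0,0,0,0.05,0,0,-0.02,0,0,0,0.05,0,0,-0.02,0,0,0,0.05]'
python3 - <<'E'
from h import *
d=cam('top'); hsv=cv2.cvtColor(d['pixels'],cv2.COLOR_BGR2HSV)
wood=((hsv[...,0]<14)&(hsv[...,1]>110)&(hsv[...,2]>90)).astype(np.uint8)
k=np.zeros_like(wood); k[150:235,285:440]=wood[150:235,285:440]
c=max(cv2.findContours(k,0,1)[0],key=cv2.contourArea); b=cv2.boxPoints(cv2.minAreaRect(c))
print([ray(d,u,v,70)[:2].round(1).tolist() for u,v in b])
go(481,65,150,1.532)
w=cam('wrist');p=w['pixels']
print(proj(w,(479,-2,70)),proj(w,(481,80,20)),proj(w,(457.6,23.7,70)))
cv2.imwrite('pics/w7.png',p)
E
```

```text
time: 24.15
tcp_pos: [481.8, 64.8, 139.3]
tcp_rot: [3.141, -0.0, 1.531]
contact_force: [1.2, -0.2, 0.4]
width: 50.0
grasp_force: 0.0
[[457.6, 21.0], [626.0, 14.8], [614.9, -315.8], [446.7, -306.9]]
t 24.2 pos [482.8  64.7 141.4] rot [ 3.139e+00 -1.000e-03  1.531e+00] w 50.0 g 0.0 F [3.1 0.5 2.8]
shift mm [ 0.2 -1.8 -8.6] turn [ 0.2 -0.1 -0.1]
(np.float64(279.5903654043413), np.float64(291.1637977188299)) (np.float64(278.4031267784933), np.float64(191.68816823823377)) (np.float64(254.4029403984181), np.float64(266.21865231677657))
```

View pics/w7.png

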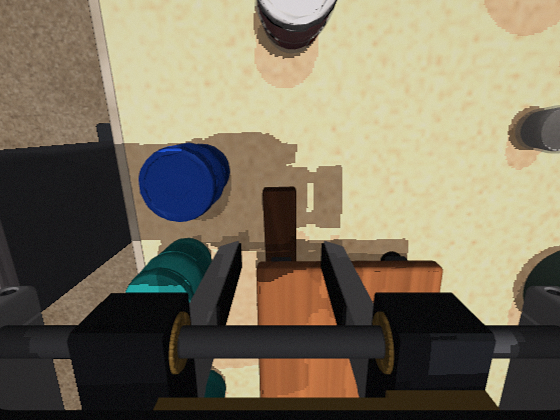

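The shim's thick end is at (279,187), which is y≈83 mm. It sits under the leg, square and released. A light push with closed fingers will confirm that it's tight.

```bash
python3 -m inch '[0.014,0,0,0,0,0,0,0.014,0,0,0,0,0,0,0.014,0,0,0,0,0,0,0,0,0.02,0,0,0,0,0,0,0.02,0,0,0,0,0,0,0.02,0,0,0,0,0,0,0.02,0,0,0,0,0,0,0.02,0,0,0,0,0,0,0.02,0,0,0,0,0,0,0.009,0,0,0,0,-0.004,0,0,0,0,0,0,-0.004,0,0,0,0,0,0,0,0,0,0,0,0,0]'
python3 -m inch '[-0.003,0,0,0,0,0,0,0,0,0,0,0,0,0]'
python3 -m inch '[-0.003,0,0,0,0,0,0,0,0,0,0,0,0,0]'
```

```text
time: 25.88
tcp_pos: [483.5, 98.6, 9.6]
tcp_rot: [3.141, -0.0, 1.531]
contact_force: [0.3, -0.7, -0.9]
width: 0.6
grasp_force: 0.0
time: 26.12
tcp_pos: [483.1, 95.7, 9.2]
tcp_rot: [3.141, -0.0, 1.531]
contact_force: [0.5, -0.6, -0.0]
width: 0.4
grasp_force: 0.0
time: 26.38
tcp_pos: [482.9, 92.6, 9.0]
tcp_rot: [3.142, 0.0, 1.531]
contact_force: [0.7, -0.1, 0.0]
width: 0.4
grasp_force: 0.0
```

```bash
python3 -m inch '[-0.002,0,0,0,0,0,0,0,0,0,0,0,0,0]'
python3 -m inch '[-0.001,0,0,0,0,0,0,0,0,0,0,0,0,0]'
python3 -m inch '[-0.001,0,0,0,0,0,0,0,0,0,0,0,0,0]'
```

```text
time: 26.62
tcp_pos: [482.9, 91.0, 9.0]
tcp_rot: [3.142, -0.0, 1.531]
contact_force: [0.7, 2.6, -0.8]
width: 0.6
grasp_force: 1.1
time: 26.88
tcp_pos: [482.9, 90.5, 9.0]
tcp_rot: [3.141, -0.001, 1.532]
contact_force: [0.7, 5.6, -0.5]
width: 0.0
grasp_force: 2.8
time: 27.12
tcp_pos: [482.8, 89.6, 9.0]
tcp_rot: [3.142, -0.001, 1.532]
contact_force: [0.4, 5.6, -1.7]
width: 0.5
grasp_force: 3.0
```

It's tight: it resists at 5.6 N. I'll back off and return to the jar.

```bash
python3 -m inch '[0.005,0,0,0,0,0,0,0.008,0,0,0,0,0,0,0,0,0,0,0,0,0,0,0,0,0,0,0,0,0,0,0,0,0,0,0,0,0,-0.02,0,0,0,0.094,0,0,-0.025,0,0,0,0.094,0,0,-0.025,0,0,0,0.094,0,0,-0.025,0,0,0,0.094,0,0,-0.025,0,0,0,0.094,0,0,-0.025,0,0,0,0.094,0,0,-0.02,0,0,0,0.094,0.019,0.002,0,0,0,0,0.094,0.019,0.002,0,0,0,0,0.094,0.019,0.002,0,0,0,0,0.094,0.019,0.002,0,0,0,0,0.094,0.019,0.001,0,0,0,0,0.094,0.019,0.001,0,0,0,0,0.094,0.019,0.001,0,0,0,0,0.094,0,0,0,0,0,0,0.094]'
python3 - <<'E'
from h import *
go(499,235,35)
w=cam('wrist');hsv=cv2.cvtColor(w['pixels'],cv2.COLOR_BGR2HSV)
print(proj(w,(499,235,95)))
u,v=map(int,proj(w,(499,235,95)))
m=((hsv[...,1]<45)&(hsv[...,2]>60)).astype(np.uint8); k=np.zeros_like(m); k[v-55:v+55,u-60:u+60]=m[v-55:v+55,u-60:u+60]
k=cv2.morphologyEx(k,2,np.ones((5,5),np.uint8))
c=max(cv2.findContours(k,0,1)[0],key=cv2.contourArea); (a,b),r=cv2.minEnclosingCircle(c); print(a,b,r,ray(w,a,b,95).round(1))
cv2.imwrite('pics/w8.png',w['pixels'])
E
```

```text
time: 29.62
tcp_pos: [499.4, 235.8, 173.8]
tcp_rot: [-3.142, 0.0, 1.533]
contact_force: [0.7, -0.3, 0.6]
width: 93.8
grasp_force: 0.0
t 29.62 pos [499.4 235.8 173.8] rot [-3.142  0.     1.533] w 93.8 g 0.0 F [ 0.7 -0.3  0.6]
shift mm [ -0.8  -0.4 138.8] turn None
(np.float64(280.7164711178437), np.float64(219.40750680746743))
281.5817565917969 218.34877014160156 31.922542572021484 [499.8 235.9  95. ]
```

View pics/w8.png

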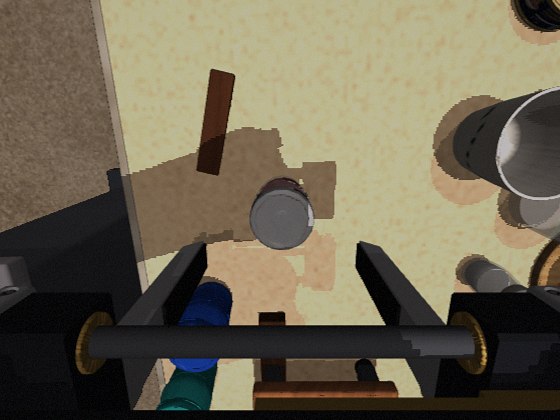

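The jar lid is at (282,218), at (500,236) mm and centred between the fingers. I'll pick it up.

```bash
python3 -m inch '[0,0,0.02,0,0,0,0.094,0,0,0.02,0,0,0,0.094,0,0,0.02,0,0,0,0.094,0,0,0.02,0,0,0,0.094,0,0,0.02,0,0,0,0.094,0,0,0.02,0,0,0,0.094,0,0,0.014,0,0,0,0.094,0,0,0.005,0,0,0,0.094,0,0,0,0,0,0,0.05,0,0,0,0,0,0,0.05,0,0,0,0,0,0,0.05,0,0,0,0,0,0,0.05,0,0,0,0,0,0,0.05,0,0,0,0,0,0,0.05]' 20
python3 -m inch '[0,0,-0.005,0,0,0,0.05,0,0,-0.015,0,0,0,0.05,0,0,-0.02,0,0,0,0.05,0,0,-0.02,0,0,0,0.05,0,0,-0.02,0,0,0,0.05,0,0,-0.02,0,0,0,0.05,0,0,-0.02,0,0,0,0.05,0,0,-0.015,0,0,0,0.05,0,0,0,0,0,0,0.05]'
python3 -c "
from h import *
go(492,-18,125,1.533)"
```

```text
time: 31.42
tcp_pos: [499.8, 234.4, 35.3]
tcp_rot: [3.141, -0.0, 1.531]
contact_force: [1.0, -0.8, 5.0]
width: 57.5
grasp_force: 20.0
time: 32.55
tcp_pos: [500.0, 234.6, 171.3]
tcp_rot: [3.14, -0.001, 1.531]
contact_force: [-0.3, 0.8, -4.2]
width: 57.9
grasp_force: 20.0
t 32.55 pos [500.  234.6 171.3] rot [ 3.140e+00 -1.000e-03  1.531e+00] w 57.9 g 20.0 F [-0.3  0.8 -4.2]
shift mm [-252.7    2.    46. ] turn [ 0.1 -0.1 -0.1]
```

```bash
python3 -m inch '[-0.01,0,0,0,0,0,0.05,-0.022,0,0,0,0,0,0.05,-0.025,0,0,0,0,0,0.05,-0.025,0,0,0,0,0,0.05,-0.025,0.001,0,0,0,0,0.05,-0.025,0,0,0,0,0,0.05,-0.025,0.001,0,0,0,0,0.05,-0.025,0,0,0,0,0,0.05,-0.025,0,0,0,0,0,0.05,-0.025,0,0,0,0,0,0.05,-0.015,0,0,0,0,0,0.05,-0.006,0,0,0,0,0,0.05,0,0,0,0,0,0,0.05,0,0,0.02,0,0,0,0.05,0,0,0.02,0,0,0,0.05,0,0,0.012,0,0,0,0.05,0,0,0.006,0,0,0,0.05,0,0,0,0,0,0,0.05]'
python3 - <<'E'
from h import *
go(492,-18,105,1.533)
d=cam('top'); cv2.imwrite('pics/t9.png',cv2.resize(d['pixels'][140:270,250:440],(760,520),interpolation=3))
E
```

```text
time: 34.8
tcp_pos: [491.6, -18.5, 112.0]
tcp_rot: [-3.141, 0.0, 1.531]
contact_force: [0.4, -1.0, -4.5]
width: 57.7
grasp_force: 20.0
t 34.8 pos [491.6 -18.5 112. ] rot [-3.141  0.     1.531] w 57.7 g 20.0 F [ 0.4 -1.  -4.5]
shift mm [0.5 0.4 7. ] turn [-0.   0.  -0.1]
```

View pics/t9.png

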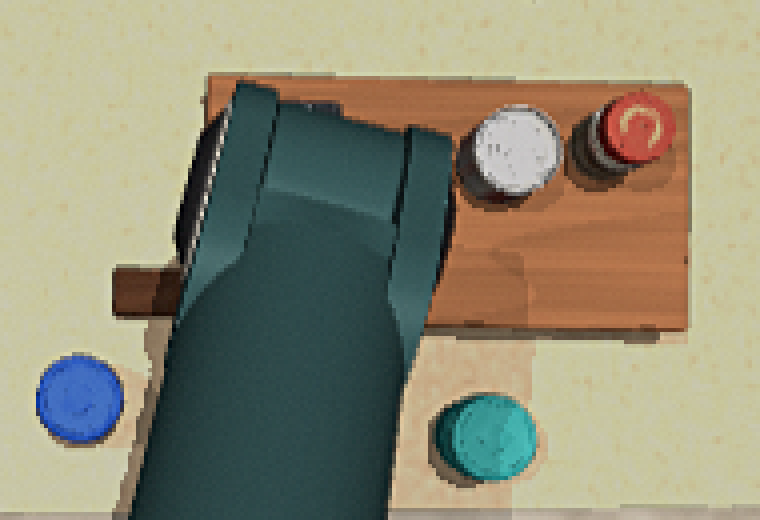

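The shim sticks out in place at (150,292), and the tin and the spice jar are undisturbed. I'll lower gently until contact.

```bash
python3 -m inch '[0,0,0.003,0,0,0,0.05,0,0,0.002,0,0,0,0.05,0,0,0,0,0,0,0.05]'
python3 -m inch '[0,0,0.001,0,0,0,0.05,0,0,0,0,0,0,0.05]'
python3 -m inch '[0,0,0.001,0,0,0,0.05,0,0,0,0,0,0,0.05]'
```

```text
time: 35.22
tcp_pos: [491.5, -18.6, 107.0]
tcp_rot: [-3.142, 0.0, 1.531]
contact_force: [0.2, -0.4, -3.9]
width: 57.6
grasp_force: 20.0
time: 35.48
tcp_pos: [491.5, -18.6, 106.0]
tcp_rot: [3.142, 0.0, 1.531]
contact_force: [-0.7, -0.0, -4.7]
width: 57.7
grasp_force: 20.0
time: 35.72
tcp_pos: [491.7, -18.6, 105.3]
tcp_rot: [3.141, -0.0, 1.531]
contact_force: [-2.4, -0.4, 2.3]
width: 57.5
grasp_force: 20.0
```

Contact. I'll release, rise and check.

```bash
python3 -m inch '[0,0,0,0,0,0,0.07,0,0,0,0,0,0,0.094,0,0,0,0,0,0,0.094,0,0,0,0,0,0,0.094,0,0,-0.01,0,0,0,0.094,0,0,-0.02,0,0,0,0.094,0,0,-0.02,0,0,0,0.094,0,0,-0.02,0,0,0,0.094,0,0,-0.02,0,0,0,0.094,0.02,0,-0.02,0,0,0,0.094,0.025,0,0,0,0,0,0.094,0.025,0,0,0,0,0,0.094,0.025,0,0,0,0,0,0.094,0.025,0,0,0,0,0,0.094,0.025,0,0,0,0,0,0.094,0.025,0,0,0,0,0,0.094,0.025,0,0,0,0,0,0.094,0.025,0,0,0,0,0,0.094,0,0,0,0,0,0,0.094]'
python3 - <<'E'
from h import *
go(492,200,200)
d=cam('top');s=cam('side')
hsv=cv2.cvtColor(d['pixels'],cv2.COLOR_BGR2HSV)
wood=((hsv[...,0]<14)&(hsv[...,1]>110)&(hsv[...,2]>90)).astype(np.uint8)
k=np.zeros_like(wood); k[150:235,285:440]=wood[150:235,285:440]
c=max(cv2.findContours(k,0,1)[0],key=cv2.contourArea); b=cv2.boxPoints(cv2.minAreaRect(c))
print([ray(d,u,v,70)[:2].round(1).tolist() for u,v in b])
m=((hsv[...,1]<50)&(hsv[...,2]>120)).astype(np.uint8);k=np.zeros_like(m);k[188:226,298:345]=m[188:226,298:345]
c=max(cv2.findContours(k,0,1)[0],key=cv2.contourArea);(u,v),r=cv2.minEnclosingCircle(c);print(u,v,r,ray(d,u,v,165).round(1))
cv2.imwrite('pics/f10.png',np.hstack([cv2.resize(d['pixels'][150:260,240:430],(400,232),interpolation=3),cv2.resize(s['pixels'][150:366,180:380],None,fx=1.07,fy=1.07)[:232],]) if 0 else np.hstack([cv2.resize(d['pixels'][140:260,240:430],(400,300),interpolation=3),cv2.resize(s['pixels'][180:348,190:380],(400,354),interpolation=3)[:300]]))
E
```

```text
time: 38.1
tcp_pos: [500.1, 203.1, 215.1]
tcp_rot: [3.142, 0.0, 1.534]
contact_force: [0.2, -0.3, 0.1]
width: 94.0
grasp_force: 0.0
t 38.1 pos [500.1 203.1 215.1] rot [3.142 0.    1.534] w 94.0 g 0.0 F [ 0.2 -0.3  0.1]
shift mm [-3.4 -7.9 15.1] turn None
[[456.8, 19.7], [625.5, 14.0], [615.3, -315.4], [446.8, -306.9]]
316.96392822265625 204.66494750976562 11.116630554199219 [491.4 -18.7 165. ]
```

View pics/f10.png

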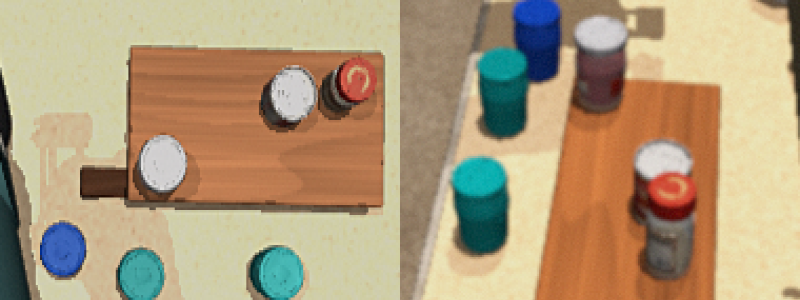

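The jar is upright over the short leg at (491,-19) mm, and the shelf is level, 4 mm from its start. The shim is in place and the arm is clear, so I'll hand in.

```bash
python3 -c "
from station import finish_job
print(finish_job())"
```

```text
the job is handed in; nothing more can be done
None
```

I handed the job in at about 38 s of the 72 s allowed: the thick shim is jammed under the short leg (it resisted a 5.6 N push), the jar is back upright about 20 mm from that leg's centre, the shelf looks level and is within about 5 mm of where it stood, the tin and spice jar are undisturbed, and no verdict was returned.

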